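# Close the vial sampler and start it

### The arm

A 7-joint arm with a two-finger parallel gripper is mounted at the origin on the work surface. World frame = base frame: x ahead of the robot, y to its left, z up, the work surface at z = 0. Lengths are in m, angles in rad, forces in N, time in s.
With the tool pointing down it reaches from about 0.4 to 0.9 m from the base axis. Payload 5.6 kg.
Tool frame: the origin (TCP) lies midway between the tips of the shut fingers; the grasp point (between the pads) lies 19 mm behind it; z points along the fingers, y is the line along which they close (so a half turn about z gives the same grasp; the last joint's range is limited). The gripper opens to 92 mm and grips with 3 to 60 N. Pads are 20 mm wide; open, the fingers measure 128 mm over their backs; the gripper's body (75 mm by 189 mm) begins 69 mm behind the grasp point.
Start: joints at [-1.336, 0.468, -0.012, 1.603, 0.006, 1.071, -0.056], TCP at [0.178, 0.625, 0.215] pointing down, gripper open.
Joint ranges: [-2.53, 2.53], [-0.31, 2.02], [-1.57, 1.55], [0.28, 2.44], [-1.29, 4.43], [0.15, 1.84], [-2.92, 2.92]. Speed limits (rad/s): [2.57, 2.57, 3.14, 3.14, 3.14, 3.14, 3.14].

### API

Orientations are given as a 3x3 rotation matrix whose columns are the frame's x, y, z axes.
In Python, from station import env, effector, solver, viewer, workorder, search_frame, tip_of gives the robot as it stands. Calls block until the motion is done:
- env.reach(position, orientation): joint-space move of the TCP to a pose.
- env.movel(position, frame=None, rate=0.15): straight line of the TCP; frame=None keeps the orientation; rate is the mean speed in m/s.
- env.goto_joints(angles): joint-space move.
- effector.release() and effector.grasp(squeeze=None): open the fingers fully, or close them until they stop; squeeze is the grip in N (None keeps the last).
- env.pause(seconds).
- solver.inverse_kinematics(position, orientation): joint angles nearest the present ones, or None.
- env.sense(): the state.
- viewer.read_camera(name): name is "scene" or "top" or "wrist"; returns (picture, depth): 480x640x3 uint8, red, green, blue; 480x640 float32, m along the optical axis (not along the pixel's ray), 0 where there is no reading.
- viewer.camera_info(name): a dict with "intrinsics" (3x3 intrinsics, pixels), "eye" and "rotation" of the camera in the world; the wrist camera has in their place "T_tool_cam" (4x4, takes a point from camera to tool coordinates, whose origin is the TCP and whose axes are the flange's). Camera axes: x right, y up, looking along -z (the intrinsics and any distortion apply to the point x, -y, -z); pixel columns grow to the right and rows downward; lengths in m; the calibration is good to about 2 mm. A picture is of the moment at which its call begins: read the wrist's pose just before it. camera_info takes no time and is no camera call.
A pose or a line that the arm cannot do raises env.PlanningError and nothing moves.
- workorder.finish_job(): hands the job in; it is judged then, once.
Trained networks look in the newest picture that a camera, given by its name, has taken for a name from the list of things; names that differ only in an ending like _2 or _b are one class to them, and where a whole thing is asked for, a point or a joint stands for the part that bears it (a point fixed in the world has none). Each returns a list of dicts, best first, with "score" (0 to 1); they miss things now and then, are a little off and sometimes report something else, mostly with a low value. They report only what shows in the picture. A call takes as long as a camera call.
- search_frame(camera, name): "at" ([x, y, z] in m, in world coordinates, good to about 4 mm: the middle of the surface that is visible of it).
- tip_of(camera, name): "at" ([x, y, z] in m, in world coordinates, good to about 4 mm: a listed point, or the origin of a listed thing).
The state is a dict: "t": time; "joint_positions": joint angles; "joint_velocities": joint speeds; "tau": joint torques, N m; "ee_pos": TCP position; "tcp_rot": TCP orientation; "wrist_force": force on the tool from outside, world axes, zero at the start; "moment": the same for the moment, N m; "gripper_width": finger opening in m; "grasp_force": force on a finger pad.
Only numpy, scipy, OpenCV 4.12 (cv2) and the standard library are available. Lean on these libraries where they do the work, as an engineer would, in place of code of your own. Each camera call takes 0.05 s, during which the arm holds its last target. There are 200 camera calls.

### The job

One of the three vial samplers on the bench has its blue-fronted tray standing out. With closed fingertips push that tray fully home, then gently press the green start key on top of that same sampler fully down and let it come up again, and draw the hand clear. Grasp nothing; leave the red stop keys, the other two samplers, and all the loose vials, bottles and tools alone.

Things in the scene. Friction and masses are not known exactly. Their poses are not given: they have to be found in the camera images.
- sampler_a: vial sampler, one of three alike: white housing 200 (depth, own x) x 140 (own y) x 100 mm high, fixed to the bench; origin under the centre of its foot; own -x is its front, which faces the robot turned by up to about 9 deg; its top at z = 100 mm carries two round keys near the front and one loose vial at the back. Samplers stand side by side, at least 10 mm apart
- tray_a (a joint): how far sampler_a's tray stands out, m: 0 fully home (end stop), 0.08 fully out; slides along the sampler's own x, about 1.5 N of friction, stays where left. Its flat blue front panel (124 mm wide, 8 mm thick, 16 to 96 mm above the bench, centred in y) is pushed on its outer face, which lies 108 mm plus this value from the sampler's origin along own -x
- start_a (a joint): travel of the green start key of sampler_a, m: 0 up, 0.006 fully down; it springs back; 1.5 N starts it, 5 N takes it fully down
- start_a_top (a point): centre of the top of the green start key of sampler_a: round, 26 mm across, pressed straight down, its top 122 mm above the bench and 10 mm above its black 42 mm bezel; 30 mm in front of the sampler's centre, 34 mm to the left (own +y) seen from the robot
- stop_a (a joint): travel of the red stop key of sampler_a, m: 0 up, 0.006 fully down; it springs back; 1.5 N starts it, 5 N takes it fully down; same shape and height as the start key, 68 mm to the right of it (sampler's own x -30, y -34 mm)
- vial_a: loose amber vial with blue cap, 22 mm across, 46 mm high, standing on the back of sampler_a's top; origin at the centre of its underside; leave alone
- sampler_b: vial sampler, one of three alike: white housing 200 (depth, own x) x 140 (own y) x 100 mm high, fixed to the bench; origin under the centre of its foot; own -x is its front, which faces the robot turned by up to about 9 deg; its top at z = 100 mm carries two round keys near the front and one loose vial at the back. Samplers stand side by side, at least 10 mm apart
- tray_b (a joint): how far sampler_b's tray stands out, m: 0 fully home (end stop), 0.08 fully out; slides along the sampler's own x, about 1.5 N of friction, stays where left. Its flat blue front panel (124 mm wide, 8 mm thick, 16 to 96 mm above the bench, centred in y) is pushed on its outer face, which lies 108 mm plus this value from the sampler's origin along own -x
- start_b (a joint): travel of the green start key of sampler_b, m: 0 up, 0.006 fully down; it springs back; 1.5 N starts it, 5 N takes it fully down
- start_b_top (a point): centre of the top of the green start key of sampler_b: round, 26 mm across, pressed straight down, its top 122 mm above the bench and 10 mm above its black 42 mm bezel; 30 mm in front of the sampler's centre, 34 mm to the left (own +y) seen from the robot
- stop_b (a joint): travel of the red stop key of sampler_b, m: 0 up, 0.006 fully down; it springs back; 1.5 N starts it, 5 N takes it fully down; same shape and height as the start key, 68 mm to the right of it (sampler's own x -30, y -34 mm)
- vial_b: loose amber vial with blue cap, 22 mm across, 46 mm high, standing on the back of sampler_b's top; origin at the centre of its underside; leave alone
- sampler_c: vial sampler, one of three alike: white housing 200 (depth, own x) x 140 (own y) x 100 mm high, fixed to the bench; origin under the centre of its foot; own -x is its front, which faces the robot turned by up to about 9 deg; its top at z = 100 mm carries two round keys near the front and one loose vial at the back. Samplers stand side by side, at least 10 mm apart
- tray_c (a joint): how far sampler_c's tray stands out, m: 0 fully home (end stop), 0.08 fully out; slides along the sampler's own x, about 1.5 N of friction, stays where left. Its flat blue front panel (124 mm wide, 8 mm thick, 16 to 96 mm above the bench, centred in y) is pushed on its outer face, which lies 108 mm plus this value from the sampler's origin along own -x
- start_c (a joint): travel of the green start key of sampler_c, m: 0 up, 0.006 fully down; it springs back; 1.5 N starts it, 5 N takes it fully down
- start_c_top (a point): centre of the top of the green start key of sampler_c: round, 26 mm across, pressed straight down, its top 122 mm above the bench and 10 mm above its black 42 mm bezel; 30 mm in front of the sampler's centre, 34 mm to the left (own +y) seen from the robot
- stop_c (a joint): travel of the red stop key of sampler_c, m: 0 up, 0.006 fully down; it springs back; 1.5 N starts it, 5 N takes it fully down; same shape and height as the start key, 68 mm to the right of it (sampler's own x -30, y -34 mm)
- vial_c: loose amber vial with blue cap, 22 mm across, 46 mm high, standing on the back of sampler_c's top; origin at the centre of its underside; leave alone
- amber_bottle: loose amber reagent bottle, 68 mm across, 150 mm high, standing to the left of the samplers; origin at the centre of its underside; leave alone
- beaker: loose glass beaker, 70 mm across, 85 mm high, standing to the left; origin at the centre of its underside; leave alone
- cap_jar: loose white jar with blue lid, 60 mm across, 70 mm high, standing to the right; origin at the centre of its underside; leave alone
- spanner: loose steel spanner, 150 mm long, lying flat to the right; origin under its middle; leave alone

How it is judged:
By the outcome, as a careful person would: the job done as asked, in the order asked, and still so for the second after the job is handed in, with the robot touching nothing.
It also fails if it takes over 40 s, if anything falls off the work surface, if the arm or the gripper's body presses on something with over 40 N, if the wrist force passes 120 N, or if a joint passes its speed limit or range.

## Working session

There is one attempt and no reset: what is moved stays moved. The work goes in short steps, each a Python script; the robot and the scene stay as the last script left them, time stands still between calls to the robot, and variables do not carry over. Pictures are saved under pics/ and viewed, at most 10 in all, crops included, and the job is handed in when it is done.

```bash
mkdir -p pics; ls
python3 - <<'E'
from station import *
import cv2,numpy as np
for c in ("scene","top"):
    p,d=viewer.read_camera(c); cv2.imwrite(f"pics/{c}0.png",p[...,::-1]); np.savez(f"{c}0.npz",p=p,d=d)
    for n in ("start_a_top","stop_a","tray_a","sampler_a"):
        f=tip_of if n in("start_a_top","sampler_a") else search_frame
        for r in f(c,n): print(c,n,np.round(r["at"],3),round(r["score"],2))
    print({k:np.round(v,3).tolist() for k,v in viewer.camera_info(c).items() if k!="name"})
s=env.sense();print(s["t"],s["tcp_rot"].round(2) if hasattr(s["tcp_rot"],"round") else s["tcp_rot"])
E
```

```text
pics
scene start_a_top [ 0.655 -0.192  0.124] 0.46
scene stop_a [ 0.59  -0.027  0.117] 0.58
scene stop_a [ 0.657 -0.257  0.116] 0.42
scene tray_a [ 0.539 -0.227  0.076] 0.86
scene sampler_a [ 0.684 -0.22  -0.005] 0.81
scene sampler_a [ 0.634  0.207 -0.001] 0.78
scene sampler_a [0.612 0.007 0.004] 0.56
{'intrinsics': [[496.865, 0.0, 314.204], [0.0, 496.865, 238.311], [0.0, 0.0, 1.0]], 'eye': [1.399, -0.063, 0.965], 'rotation': [[0.037, -0.708, 0.705], [0.999, 0.029, -0.024], [-0.004, 0.706, 0.709]]}
top start_a_top [ 0.648 -0.19   0.122] 0.6
top stop_a [ 0.581 -0.024  0.125] 0.62
top stop_a [0.592 0.171 0.127] 0.6
top stop_a [ 0.645 -0.258  0.121] 0.53
top stop_a [0.557 0.441 0.097] 0.49
top tray_a [0.507 0.009 0.086] 0.87
top tray_a [ 0.553 -0.222  0.044] 0.61
top tray_a [0.525 0.21  0.086] 0.55
top sampler_a [ 0.682 -0.229  0.003] 0.77
top sampler_a [0.616 0.009 0.001] 0.67
top sampler_a [0.634 0.208 0.001] 0.57
{'intrinsics': [[447.545, 0.0, 323.585], [0.0, 447.545, 235.3], [0.0, 0.0, 1.0]], 'eye': [0.335, -0.022, 1.327], 'rotation': [[0.009, 0.991, -0.131], [-1.0, 0.01, 0.006], [0.007, 0.131, 0.991]]}
0.5 [[-0.96  0.27  0.  ]
 [ 0.27  0.96 -0.  ]
 [-0.   -0.   -1.  ]]
```

View pics/top0.png

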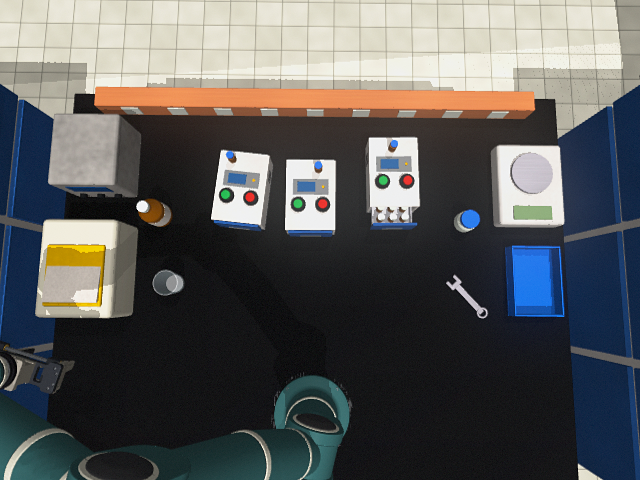

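View pics/scene0.png

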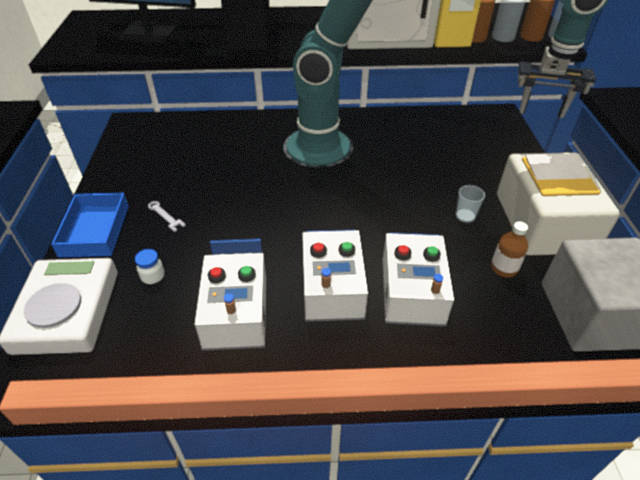

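The tray standing out belongs to the right-hand sampler in the top view: panel at columns 371–416, row ~226, green key at (383,181), red at (407,181). Next I'll get the exact pose from the calibration.

```bash
python3 - <<'E'
from station import *
import cv2,numpy as np
def ray(c,uv,z):
    i=viewer.camera_info(c);K=np.array(i["intrinsics"]);u=np.linalg.inv(K)@[*uv,1];d=np.array(i["rotation"])@[u[0],-u[1],-u[2]]
    e=np.array(i["eye"]);return e+d*(z-e[2])/d[2]
roi={"top":(360,130,430,235),"scene":(190,230,275,350)}
for c in roi:
    p=np.load(f"{c}0.npz")["p"].astype(int);r,g,b=p[...,0],p[...,1],p[...,2]
    x0,y0,x1,y1=roi[c];box=np.zeros(r.shape,bool);box[y0:y1,x0:x1]=1
    P={}
    for n,m in(("green",(g>r+60)&(g>b+40)),("red",(r>g+80)&(r>b+80)&(r>120))):
        k,l,s,ce=cv2.connectedComponentsWithStats((m&box).astype(np.uint8));j=1+s[1:,4].argmax()
        P[n]=ray(c,ce[j],.1215);print(c,n,s[j],ce[j].round(1),P[n].round(4))
    v=P["green"]-P["red"];print("yaw deg",np.degrees(np.arctan2(-v[0],v[1])),"dist",np.hypot(*v[:2]))
    m=(b>r+35)&(b>g+25)&box
    if c=="top":m[:205]=0
    else:m[256:]=0
    ys,xs=np.nonzero(m);print("blue",len(xs),xs.min(),xs.max(),ys.min(),ys.max())
    # upper edge per column -> line
    for f,nm in((np.min,"rowmin"),(np.max,"rowmax")):
        cols=np.arange(xs.min()+3,xs.max()-2);e=[f(ys[xs==q]) for q in cols if (xs==q).any()];cols=[q for q in cols if (xs==q).any()]
        a=np.polyfit(cols,e,1);q=[ray(c,(t,np.polyval(a,t)),.096) for t in(xs.min(),xs.max())]
        w=q[1]-q[0];print(nm,np.round(q,4).tolist(),"yaw",np.degrees(np.arctan(-w[0]/w[1])))
E
python3 - <<'E'
import cv2
a=cv2.imread('pics/top0.png')[120:245,350:440]
cv2.imwrite('pics/crop.png',cv2.resize(a,None,fx=4.5,fy=4.5,interpolation=cv2.INTER_NEAREST))
E
```

```text
top green [379 176   9   9  65] [382.8 180. ] [ 0.6492 -0.1918  0.1215]
top red [403 176   9   9  65] [407.2 179.9] [ 0.6503 -0.2593  0.1215]
yaw deg 0.8876882568012693 dist 0.06750616135563066
blue 249 371 416 222 228
rowmin [[0.5324, -0.1615, 0.096], [0.5346, -0.287, 0.096]] yaw 0.9996496228368688
rowmax [[0.5196, -0.1614, 0.096], [0.5213, -0.2868, 0.096]] yaw 0.7938911582631568
scene green [241 266  11   9  73] [245.6 270. ] [ 0.6538 -0.1929  0.1215]
scene red [210 267  12  10  85] [215.4 271.5] [ 0.6557 -0.2606  0.1215]
yaw deg 1.5960385842110196 dist 0.06773282888957385
blue 680 210 261 238 253
rowmin [[0.5304, -0.2903, 0.096], [0.528, -0.1651, 0.096]] yaw 1.1283950482981937
rowmax [[0.5734, -0.2855, 0.096], [0.5711, -0.1634, 0.096]] yaw 1.0725439775711108
```

View pics/crop.png

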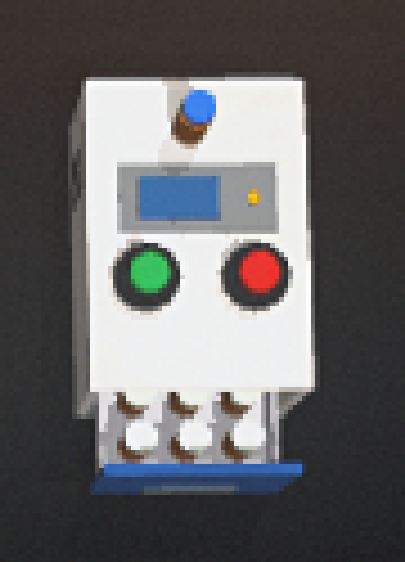

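Both cameras agree: yaw ≈ 1.1°, green key ≈ (0.6515, −0.192), panel face at x ≈ 0.528, origin ≈ (0.682, −0.2256). Next I move in front of the panel with the fingers shut.

```bash
cat > h.py <<'E'
from station import *
import numpy as np,cv2
a=np.radians(1.1);X=np.array([np.cos(a),np.sin(a),0]);Y=np.array([-np.sin(a),np.cos(a),0])
O=np.array([.682,-.2256,0])
R=np.column_stack([-X,Y,[0,0,-1]])
def st(msg=""):
    s=env.sense();print(msg,"t",round(s["t"],2),np.round(s["ee_pos"],4),"F",np.round(s["wrist_force"],2),"w",round(s["gripper_width"],4));return s
E
python3 - <<'E'
from h import *
effector.grasp(5)
s=env.sense();p=np.array(s["ee_pos"]);env.movel(p+[0,0,.13],rate=.25)
for sg in(1,-1):
    q=solver.inverse_kinematics(O-.2*X+[0,0,.2],np.column_stack([-sg*X,sg*Y,[0,0,-1]]));print(None if q is None else np.round(q,2))
env.reach(O-.205*X+[0,0,.2],R);st("above")
env.movel(O-.205*X+[0,0,.056],rate=.15);env.pause(.2);st("low")
p,d=viewer.read_camera("top");cv2.imwrite("pics/top1.png",p[120:300,300:500,::-1].repeat(3,0).repeat(3,1))
E
```

```text
[-0.51  0.5   1.17  1.95 -0.53  1.05  2.49]
[-0.19  0.33  0.71  1.94 -0.26  0.96 -0.92]
above t 5.72 [ 0.4775 -0.2289  0.1999] F [-0.57 -1.01 -0.13] w 0.0001
low t 7.03 [ 0.4776 -0.2295  0.0567] F [0.01 0.94 0.63] w 0.0005
```

View pics/top1.png

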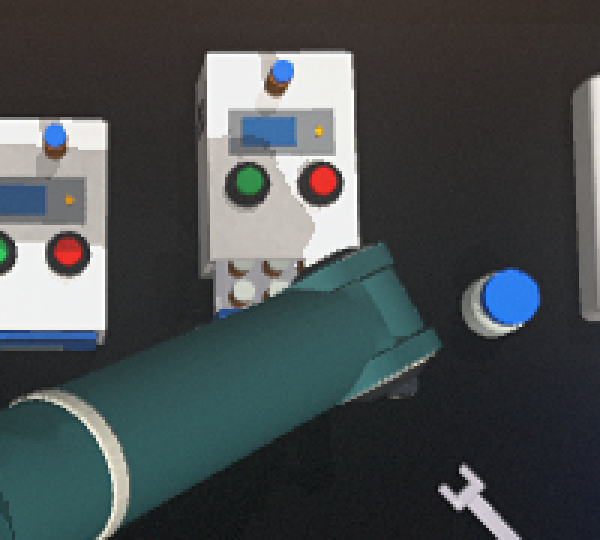

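The gripper is in front of the open tray, with the forearm well above it. The samplers, jar and spanner are undisturbed. Now pushing, watching the wrist force.

Run:
```python
from h import *
def f():
    F=[]
    for _ in range(4): env.pause(.03);F.append(env.sense()["wrist_force"])
    return np.mean(F,0)
d=-.205;hist=[]
d=-.175;env.movel(O+d*X+[0,0,.056],rate=.08)
while d<-.105:
    d+=.006 if d<-.128 else .002
    env.movel(O+d*X+[0,0,.056],rate=.05);F=f();hist.append((round(d,3),round(float(F@X),2)))
    if F@X<-9: break
print(hist);st("end")
```

```text
[(-0.169, -0.11), (-0.163, -0.51), (-0.157, -0.17), (-0.151, 0.17), (-0.145, 0.39), (-0.139, -0.34), (-0.133, -0.33), (-0.127, 0.2), (-0.125, -0.37), (-0.123, -0.66), (-0.121, -1.01), (-0.119, -0.49), (-0.117, -5.74), (-0.115, -11.86)]
end t 13.1 [ 0.5631 -0.2278  0.056 ] F [-11.6    1.69   9.46] w 0.0005
```

Run:
```python
from h import *
env.movel(O-.114*X+[0,0,.056],rate=.05);env.pause(.15);st("pushed")
env.movel(O-.16*X+[0,0,.056],rate=.15)
env.movel(O-.16*X+[0,0,.19],rate=.2)
K=O-.03*X+.034*Y
env.movel(K-.06*X+[0,0,.19],rate=.2);env.pause(.3);s=st("view")
p,d=viewer.read_camera("wrist")
for c in("wrist","scene"):
    if c=="scene": ps,_=viewer.read_camera(c)
    for r in tip_of(c,"start_a_top"): print(c,np.round(r["at"],4),round(r["score"],2))
cv2.imwrite("pics/w2.png",p[...,::-1]);cv2.imwrite("pics/s2.png",ps[200:360,180:380,::-1].repeat(3,0).repeat(3,1))
T=np.array(viewer.camera_info("wrist")["T_tool_cam"]);Ki=np.array(viewer.camera_info("wrist")["intrinsics"])
W=np.eye(4);W[:3,:3]=s["tcp_rot"];W[:3,3]=s["ee_pos"];M=W@T
q=p.astype(int);r,g,b=q[...,0],q[...,1],q[...,2]
for n,m in(("g",(g>r+50)&(g>b+30)),("r",(r>g+80)&(r>b+80))):
    k,l,S,ce=cv2.connectedComponentsWithStats(m.astype(np.uint8))
    for j in range(1,k):
        if S[j,4]>150:
            u=np.linalg.inv(Ki)@[*ce[j],1];v=M[:3,:3]@[u[0],-u[1],-u[2]];e=M[:3,3];print(n,S[j],(e+v*(.1215-e[2])/v[2]).round(4))
print("K",K)
```

```text
pushed t 13.5 [ 0.5631 -0.2278  0.0559] F [-13.77   3.42  11.79] w 0.0005
view t 15.62 [ 0.5906 -0.194   0.1902] F [-0.04  0.39 -0.43] w 0.0007
wrist [ 0.6479 -0.1889  0.1247] 0.61
scene [ 0.6534 -0.1905  0.1277] 0.63
r [ 552  223   38   36 1051] [ 0.5824 -0.0256  0.1215]
K [ 0.65135282 -0.19218219  0.        ]
```

View pics/w2.png

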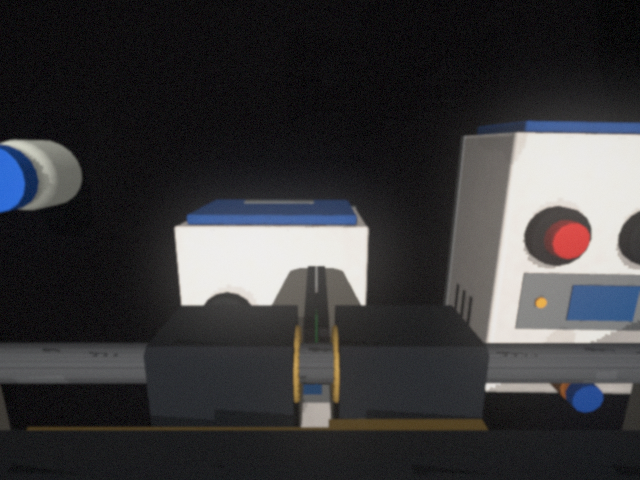

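View pics/s2.png

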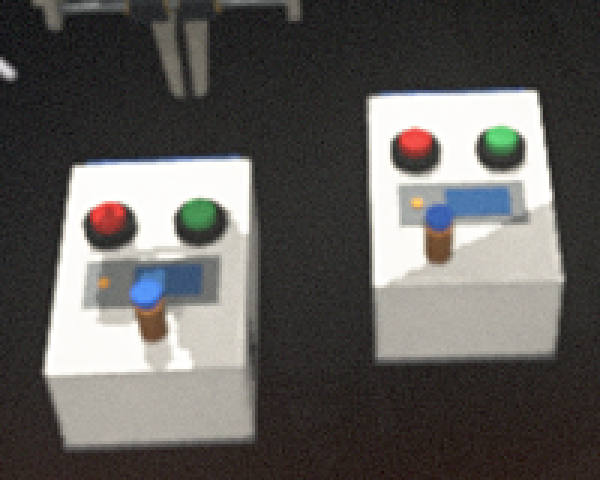

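The scene picture shows the tray home: only a thin blue strip remains at the front edge (~(165,160)), the same as on the neighbour. The TCP also stalled at 13.8 N against the end stop. The green key at ~(200,220) matches my estimate K, so I press it.

Run:
```python
from h import *
K=O-.03*X+.034*Y
env.movel(K+[0,0,.19],rate=.15);env.movel(K+[0,0,.13],rate=.1);env.pause(.3)
def fz(): 
    F=[]
    for _ in range(4): env.pause(.03);F.append(env.sense()["wrist_force"][2])
    return np.mean(F)
b=fz();z=.128;h=[]
while z>.106:
    z-=.001 if z<.1255 else .0025
    env.movel(K+[0,0,z],rate=.02);f=fz()-b;h.append((round(z,4),round(float(env.sense()["ee_pos"][2]),4),round(float(f),2)))
    if f>9: break
print(b,h);st("down")
```

```text
0.29152702437908506 [(0.1255, 0.1255, -0.7), (0.123, 0.123, -0.51), (0.122, 0.1222, 1.47), (0.121, 0.1211, 2.0), (0.12, 0.1201, 2.3), (0.119, 0.1191, 2.97), (0.118, 0.1181, 3.79), (0.117, 0.1171, 4.13), (0.116, 0.1165, 6.7), (0.115, 0.1164, 11.74)]
down t 21.53 [ 0.6515 -0.1923  0.1164] F [-0.09  1.61 11.66] w 0.0001
```

The key went through its full 6 mm and bottomed at 11.7 N. Next: release, draw clear and check.

Run:
```python
from h import *
K=O-.03*X+.034*Y
env.movel(K+[0,0,.135],rate=.04);env.movel(K+[0,0,.26],rate=.2);env.movel(K-.2*X+[0,0,.28],rate=.2);env.pause(.3);st("clear")
p,_=viewer.read_camera("scene");cv2.imwrite("pics/s3.png",p[200:360,130:380,::-1].repeat(3,0).repeat(3,1))
for r in tip_of("scene","start_a_top"): print(np.round(r["at"],4),round(r["score"],2))
```

```text
clear t 24.42 [ 0.4516 -0.1962  0.2799] F [-0.15  0.16  0.16] w 0.0004
[ 0.6524 -0.1914  0.1227] 0.61
```

View pics/s3.png

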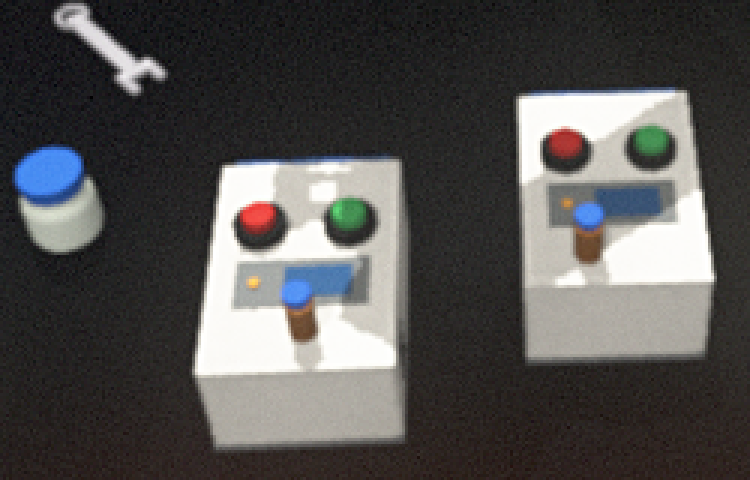

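The tray is home (strip at ~(310,160)), the green key is up again (350,215), and the vials, jar and spanner stand as before.

```bash
python3 -c "
from station import workorder
print(workorder.finish_job())"
```

```text
the job is handed in; nothing more can be done
None
```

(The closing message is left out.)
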